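# Put the ball driver away in a half-open drawer

## Robot

A 6-joint arm with a two-finger parallel gripper is mounted at the origin on a cart in front of the work surface, level with it; the furniture and walls round the work are solid. World frame = base frame: x ahead of the robot, y to its left, z up, the work surface at z = 0. Lengths are in mm, angles in rad, forces in N, time in s.
With the tool pointing down it reaches from about 250 to 725 mm from the base axis. Payload 4 kg.
Tool frame: the origin (TCP) lies midway between the tips of the shut fingers; the grasp point (between the pads) lies 19 mm behind it; z points along the fingers, y is the line along which they close (so a half turn about z gives the same grasp; the last joint's range is limited). The gripper opens to 85 mm and grips with 20 to 120 N. Pads are 22 mm wide; open, the fingers measure 114 mm over their backs; the gripper's body (76 mm by 85 mm) begins 54 mm behind the grasp point. The pads swing forward as they close: fully open they stand 13 mm farther back than shut.
Start: joints at [-1.325, 0.241, 0.005, 1.335, 0, 1.571], TCP at [121.664, -484.971, 231.306] pointing down, gripper open.
Joint ranges: [-2.72, 2.72], [-1.05, 1.87], [-1.09, 1.28], [-1.99, 2.15], [-1.42, 1.44], [-3.14, 3.14]. Speed limits (rad/s): [2.79, 2.79, 3.14, 3.14, 3.14, 3.14].

## Interface

Orientations are given as a unit quaternion [w, x, y, z].
In Python, from plant import sensors, viewer, arm gives the robot as it stands.
- The arm moves only by the shell command python3 -m crank 'ROWS'. ROWS is JSON, a list that holds one entry, the list of rows, each a list of 7 numbers: the shift along the tool's x, y, z in units of 0.1 m (1.0 is 0.1 m), then the turn, a rotation vector about the tool's x, y, z in units of pi rad (1.0 is pi rad), then the opening, from 0 (shut) to 1 (fully open). A call has exactly 10 rows; each row shifts and turns the commanded pose from where the row before left it, along the tool's axes as they then stand; what a row does not reach is not made up. A row lasts 1/10 s, in which the tool goes at most 50 mm and 8.59 degrees, less where a joint would pass 70% of its speed; a pose out of reach is approached as far as the arm can. A call with a number of a shift or a turn outside -1 to 1 is refused whole. A call with a gripper value outside its range is refused whole. The fingers move at their own pace and stop on an object; the grip force is fixed at half the most. Time passes only in rows, so rows that do not move let the fingers close, or fill a call up. It gives the time, the measured TCP pose, the force, the opening and the grip force at its end, in the units of the state.
- sensors.read_state(): the state, without advancing time (a new reading comes with each control period).
- viewer.get_image(name): name is "scene" or "top" or "wrist"; returns a dict with "img" (400x640x3 uint8, red, green, blue), "mtx" (3x3 intrinsics, pixels), "extrinsics" (4x4, takes a point from camera to world coordinates). Camera axes: x right, y down, z forward; pixel columns grow to the right and rows downward; lengths in mm; the calibration is good to about 2 mm. A picture is of the moment at which its call begins. There is no depth.
- arm.finish_job(): hands the job in; it is judged then, once.
The state is a dict: "t": time; "q": joint angles; "joint_velocities": joint speeds; "joint_efforts": joint torques, N m; "tcp_pos": TCP position; "eef_rot": TCP orientation; "contact_force": force on the tool from outside, world axes, zero at the start; "torque": the same for the moment, N m; "grip_width": finger opening in mm; "grip_force": force on a finger pad.
Only numpy, scipy, OpenCV 4.12 (cv2) and the standard library are available. Lean on these libraries where they do the work, as an engineer would, in place of code of your own. Each camera call takes 0.05 s, during which the arm holds its last target. There are 200 camera calls.

## Task

Put the ball driver away: draw it out of the light rack without tipping the rack over, lay it down flat inside the drawer that stands partly open, then push that drawer fully shut. The drawer is already out nearly to its stop and opens less than half the driver's length, so the driver has to go in at a slant, blade first under the cabinet's top, and its handle then worked in over the drawer front. Leave the rack standing where it was.

Things in the scene. Friction and masses are not known exactly. Their poses are not given: they have to be found in the camera images.
- ball_driver: Ball-end hex driver with a red handle, the only driver, 191 mm long, 56 to 90 g. Along its own x: round handle, 20 mm thick, x = +7 to +97 mm; steel blade, 6 mm thick, x = -94 to +7 mm. Long axis at y = 0, z = 10 mm; the origin is on its flank at mid length. It starts upright in the rack's middle hole, handle up (own x up): handle from about 110 to 200 mm above the table.
- driver_tip (a point): centre of the ball (about 4 mm in radius) at the end of the blade; axes as ball_driver
- driver_end (a point): centre of the free end face of the handle; axes as ball_driver
- rack: Light loose rack, black plastic, 84 (x) x 50 (y) x 70 (z) mm, 100 g: a foot, two cheeks and a deck (z = 64 to 70 mm) with three 11 mm holes along x at -28, 0, +28 mm over shallow sockets in the foot. The driver's blade passes the middle hole down to z = 5 mm: it is free after a rise of 70 mm. A pencil, 117 mm high, stands at x = -28 mm. Origin: centre of the underside, z up.
- cabinet: Low single-drawer bench cabinet of grey sheet steel, 216 (x, deep) x 116 (y, wide) x 102 (z, high) mm, fixed; own +x points away from its drawer side, which faces the robot; z up; origin: centre of the underside. A lens box and a small carton, 66 mm high, stand on the rear half of its top.
- cabinet_edge (a point): middle of the lower edge of the cabinet's 4 mm thick top at its front face, 98 mm above the table: what goes in has to pass below this edge; axes as cabinet
- drawer (a joint): how far the drawer is open: 0 fully shut, 0.085 m at its stop (it comes out no further); starts 0.070 to 0.085 m open. Stays where it is left; its runners resist with about 3 N plus 6 N per m/s; no spring, no catch.
- drawer_floor (a point): centre of the drawer's inside floor, 19 mm above the table; x points into the cabinet, z up; moves with the drawer. Inside: x -101 to +101 mm, y -47 to +47 mm; side and rear walls 62 mm high. Loose tweezers (120 x 18 x 9 mm) lie in it along the wall at y = +36 mm; they may be moved or lain on.
- drawer_notch (a point): middle of the bottom of the finger notch in the drawer's front panel, 72 mm above the table, 107 mm in front of drawer_floor, in the mid-plane of the panel (12 mm thick, 106 wide, from 14 to 96 mm above the table). The notch is about 50 mm wide at its flat bottom, 72 mm at the top, 24 mm deep. Axes as drawer_floor; moves with the drawer

How it is judged:
By the outcome, as a careful person would: the job done as asked, in the order asked, and still so for the second after the job is handed in, with the robot touching nothing.
It also fails if it takes over 54 s, if anything falls off the work surface, if the arm or the gripper's body presses on something with over 40 N, if the wrist force passes 120 N, or if a joint passes its speed limit or range.

## Working session

There is one attempt and no reset: what is moved stays moved. The work goes in short steps, Python scripts to look and compute and a shell command to move; the robot and the scene stay as the last step left them, time stands still between calls to the robot, and variables do not carry over. Pictures are saved under pics/ and viewed, at most 10 in all, crops included, and the job is handed in when it is done.

```bash
ls; mkdir -p pics
python3 - <<'E'
from plant import sensors, viewer
import cv2, numpy as np, json
s=sensors.read_state(); print({k:np.round(v,3).tolist() for k,v in s.items()})
for n in ("scene","top"):
    r=viewer.get_image(n); cv2.imwrite(f"pics/{n}0.png",r["img"][:,:,::-1]); print(n,np.round(r["mtx"],1).tolist(),np.round(r["extrinsics"],3).tolist())
E
```

```text
pics
{'t': 0.0, 'q': [-1.325, 0.241, 0.004, 1.335, 0.0, 1.571], 'joint_velocities': [0.0, 0.002, 0.001, 0.001, 0.002, -0.001], 'joint_efforts': [0.001, -37.233, 25.24, 0.017, 0.0, -0.0], 'tcp_pos': [121.515, -484.34, 230.406], 'eef_rot': [-0.001, 0.992, 0.123, -0.0], 'contact_force': [-0.348, -0.163, -0.066], 'torque': [-0.041, -0.022, -0.018], 'grip_force': 0.0, 'grip_width': 85.354}
scene [[435.9, 0.0, 319.4], [0.0, 435.9, 197.0], [0.0, 0.0, 1.0]] [[-0.647, -0.321, 0.692, -163.577], [-0.763, 0.283, -0.582, 722.09], [-0.009, -0.904, -0.428, 568.072], [0.0, 0.0, 0.0, 1.0]]
top [[365.6, 0.0, 319.6], [0.0, 365.6, 192.6], [0.0, 0.0, 1.0]] [[0.026, -0.994, 0.105, 452.732], [-1.0, -0.024, 0.012, 117.88], [-0.009, -0.105, -0.994, 974.801], [0.0, 0.0, 0.0, 1.0]]
```

View pics/scene0.png

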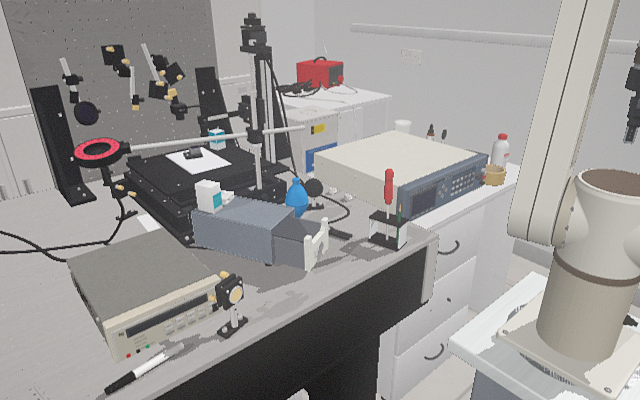

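View pics/top0.png

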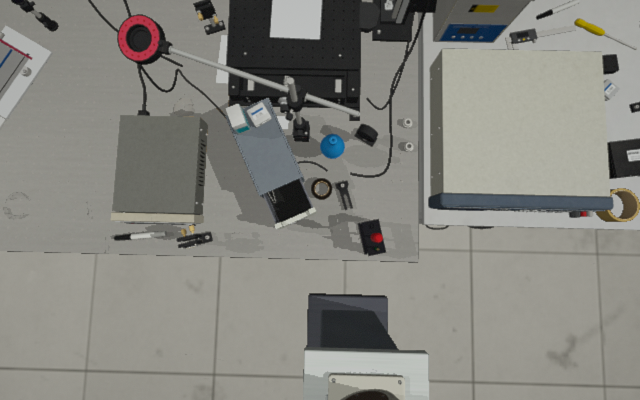

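```bash
cat > h.py <<'E'
import numpy as np, cv2
from plant import sensors, viewer
from scipy.spatial.transform import Rotation as R
def cam(n):
    r=viewer.get_image(n); return r["img"],np.array(r["mtx"]),np.array(r["extrinsics"])
def ray(K,T,u,v):
    d=T[:3,:3]@np.linalg.solve(K,[u,v,1]); return T[:3,3],d/np.linalg.norm(d)
def onz(K,T,uv,z):
    o,d=ray(K,T,*uv); return o+d*(z-o[2])/d[2]
def cross(a,b):
    (o,d),(p,e)=a,b; s=np.linalg.lstsq(np.c_[d,-e],p-o,rcond=None)[0]
    x,y=o+s[0]*d,p+s[1]*e; return (x+y)/2,np.linalg.norm(x-y)
def proj(K,T,P):
    c=np.linalg.inv(T)@np.r_[P,1]; p=K@c[:3]; return p[:2]/p[2]
def tool():
    s=sensors.read_state(); w,x,y,z=s["eef_rot"]; return np.array(s["tcp_pos"]),R.from_quat([x,y,z,w])
def red(img):
    h=cv2.cvtColor(img,cv2.COLOR_RGB2HSV); return cv2.inRange(h,(0,150,80),(8,255,255))|cv2.inRange(h,(172,150,80),(180,255,255))
E
python3 - <<'E'
from h import *
t=cv2.imread("pics/top0.png"); s=cv2.imread("pics/scene0.png")
a=cv2.resize(t[90:265,220:420],None,fx=4,fy=4,interpolation=cv2.INTER_CUBIC)[:600]
cv2.imwrite("pics/topc.png",cv2.resize(t[110:260,220:400],None,fx=4,fy=4,interpolation=2))
cv2.imwrite("pics/scc.png",cv2.resize(s[160:280,230:430],None,fx=4,fy=4,interpolation=2))
for n,im,(x0,y0,x1,y1) in (("t",t,(350,215,400,260)),("s",s,(370,160,410,215))):
    m=red(im[y0:y1,x0:x1,::-1].copy()); p=np.argwhere(m); print(n,p[:,::-1].min(0)+[x0,y0],p[:,::-1].max(0)+[x0,y0],p[:,::-1].mean(0)+[x0,y0])
E
```

```text
t [371 233] [382 242] [376.6043956  237.41758242]
s [385 169] [392 202] [387.         178.11764706]
```

View pics/topc.png

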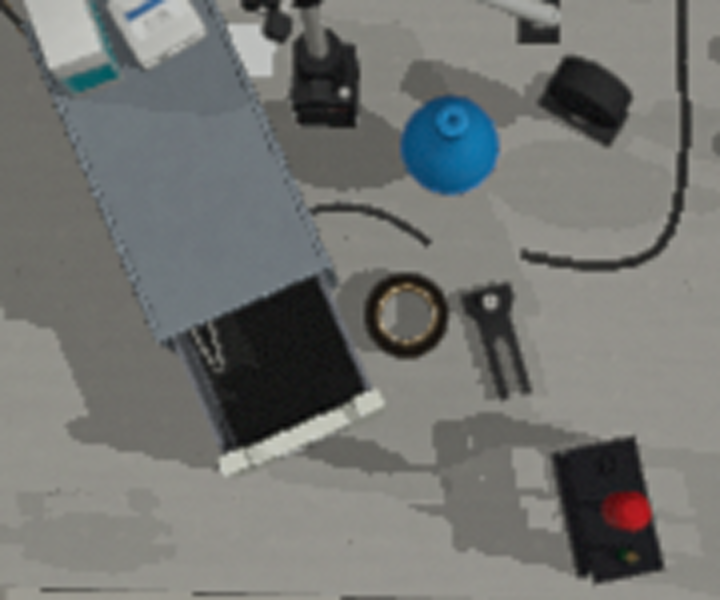

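View pics/scc.png

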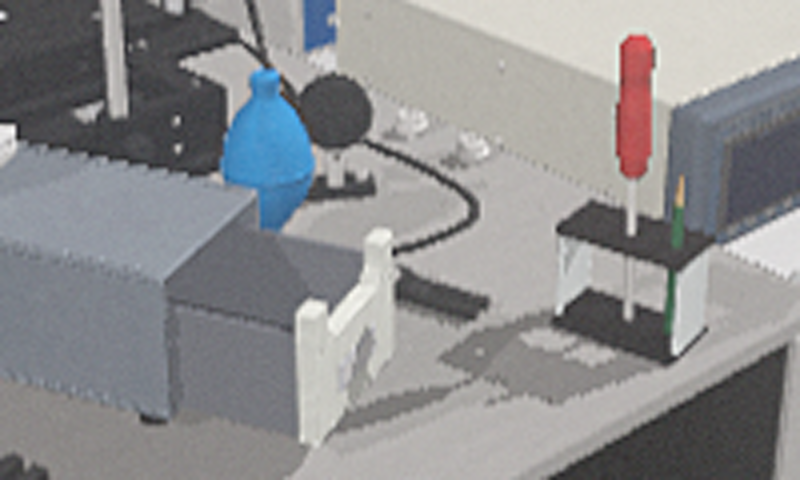

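Run:
```python
from h import *
i,K,T=cam("top"); j,Ks,Ts=cam("scene")
f=lambda u,v,z:onz(K,T,(220+u/4-.4,110+v/4-.4),z).round(1)
g=lambda u,v,z:onz(Ks,Ts,(230+u/4-.4,160+v/4-.4),z).round(1)
print("cab L,R",a:=f(162,345,102),b:=f(335,272,102),np.linalg.norm(a-b)); d=b-a; print("yaw",np.degrees(np.arctan2(d[0],-d[1])))
print("panel front L,R",a:=f(222,474,96),b:=f(385,402,96),np.linalg.norm(a-b))
print("panel back",f(225,452,96),f(372,389,96))
print("rack",f(553,455,70),f(634,437,70),f(663,568,70),f(580,583,70))
print("handle top",f(632,511,200)); 
print("cross handle top",cross(ray(K,T,376.6+.5,237.4),ray(Ks,Ts,389,169.5)))
print("scene cab R?",g(165,280,102),g(258,195,102),"panel",g(312,300,96),g(378,232,96),"rack",g(558,228,70),g(672,265,70),g(715,238,70),g(592,202,70),"handle end",g(635,38,200),"blade@70",g(631,233,70))
```

```text
cab L,R [533.6 271.1 102. ] [580.4 168.5 102. ] 112.76967677527502
yaw 24.519642688190736
panel front L,R [457.5 232.8  96. ] [503.  136.4  96. ] 106.59835833632712
panel back [470.7 231.5  96. ] [510.7 144.4  96. ]
rack [474.5  32.6  70. ] [486.8 -17.2  70. ] [407.4 -35.5  70. ] [397.  15.  70.]
handle top [443.1   3.  200. ]
cross handle top (array([442.82617985,   3.55466944, 197.44184617]), np.float64(0.21450502445664016))
scene cab R? [534.1 273.5 102. ] [582.1 173.7 102. ] panel [473.1 220.7  96. ] [508.3 143.4  96. ] rack [477.   25.9  70. ] [401.1   9.4  70. ] [405.9 -35.6  70. ] [487.1 -15.3  70. ] handle end [441.2   7.7 200. ] blade@70 [443.4  -2.6  70. ]
```

```bash
cat >> h.py <<'E'
def pose(az,down,sg=1):
    # tool z at azimuth az, inclined `down` deg under horizontal, tool y horizontal
    a,b=np.radians([az,down]); z=np.array([np.cos(b)*np.cos(a),np.cos(b)*np.sin(a),-np.sin(b)])
    y=np.array([np.sin(a),-np.cos(a),0]); return R.from_matrix(np.c_[np.cross(y,z),y,z])
def togo(p,rot):
    c,r=tool(); print("tcp",c.round(1),"shift/100 (tool)",(r.inv().apply(np.array(p)-c)/100).round(3),"turn/pi",((r.inv()*rot).as_rotvec()/np.pi).round(3))
E
r="[0.338,-0.328,0,0,0,0,1]"; python3 -m crank '[[[0.338,-0.328,0,0,0,0,1],[0.338,-0.328,0,0,0,0,1],[0.338,-0.328,0,0,0,0,1],[0.338,-0.328,0,0,0,0,1],[0.338,-0.328,0,0,0,0,1],[0.338,-0.328,0,0,0,0,1],[0.338,-0.328,0,0,0,0,1],[0.338,-0.328,0,0,0,0,1],[0.338,-0.328,0,0,0,0,1],[0.338,-0.328,0,0,0,0,1]]]'
python3 -m crank '[[[0,0,0,0,0,-0.04,1],[0,0,0,0,0,-0.04,1],[0,0,0,0,0,-0.04,1],[0,0,0,0,0,-0.04,1],[0,0,0,0,0,-0.04,1],[0,0,0,0,0.04,0,1],[0,0,0,0,0.04,0,1],[0,0,0,0,0.04,0,1],[0,0,0,0,0.04,0,1],[0,0,0,0,0.04,0,1]]]'
python3 -c "
from h import *
G=np.array([442,1,165]); r=pose(50,18); togo(G+r.apply([0,0,19-110]),r); print(sensors.read_state()['q'])"
```

```text
t: 1.2
tcp_pos: [370.3, -82.7, 231.5]
eef_rot: [0.0, 0.992, 0.123, 0.0]
contact_force: [0.8, -0.8, -0.6]
grip_width: 85.3
grip_force: 0.0
t: 2.2
tcp_pos: [369.9, -84.9, 232.2]
eef_rot: [-0.13, 0.861, 0.403, 0.283]
contact_force: [1.1, -0.8, 0.0]
grip_width: 85.3
grip_force: 0.0
tcp [369.9 -84.9 232.2] shift/100 (tool) [-0.025 -0.001  0.467] turn/pi [0.    0.198 0.001]
[-0.71853163 -0.04226349 -0.47059368  1.15451917  0.63310918  1.54428048]
```

```bash
python3 -m crank '[[[0,0,0,0,0.04,0,1],[0,0,0,0,0.04,0,1],[0,0,0,0,0.04,0,1],[0,0,0,0,0.04,0,1],[0,0,0,0,0.04,0,1],[-0.1,0,0,0,0,0,1],[-0.1,0,0,0,0,0,1],[-0.1,0,0,0,0,0,1],[0,0,0,0,0,0,1],[0,0,0,0,0,0,1]]]'
python3 - <<'E'
from h import *
G=np.array([442,1,165]); r=pose(50,18); togo(G+r.apply([0,0,19-110]),r); print(np.round(sensors.read_state()['q'],2))
i,K,T=cam("wrist"); cv2.imwrite("pics/w1.png",i[:,:,::-1]); m=red(i); p=np.argwhere(m)[:,::-1]; print(len(p),p.min(0),p.max(0))
n,l,st,ce=cv2.connectedComponentsWithStats(m); print(st[1:][st[1:,4]>50],ce[1:][st[1:,4]>50])
E
```

```text
t: 3.2
tcp_pos: [363.9, -91.6, 203.6]
eef_rot: [-0.248, 0.733, 0.344, 0.532]
contact_force: [0.3, 0.6, 0.5]
grip_width: 85.3
grip_force: 0.0
tcp [363.9 -91.6 203.6] shift/100 (tool) [0.008 0.003 0.361] turn/pi [-0.     0.001  0.001]
[-1.05  0.44 -0.54  1.41  1.1   0.7 ]
1859 [84  4] [333 241]
[[ 310  154   24   88 1788]] [[321.97595078 196.07829978]]
```

View pics/w1.png

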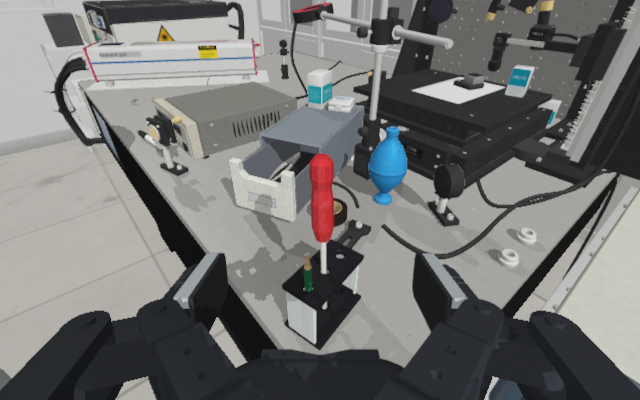

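Run:
```python
from h import *
i,K,T=cam("wrist"); c,r=tool()
it,Kt,Tt=cam("top")
print("top end",cross(ray(K,T,321.5,158),ray(Kt,Tt,377,237.4)))
o,d=ray(K,T,322,196); 
for x in (430,442,450): print((o+d*(x-o[0])/d[0]).round(1))
# notch bottom & panel corners from wrist
for n,u,v,z in (("panelL",240,160,96),("panelR",290,177,96),("cabL",262,140,102),("cabR",305,152,102)): print(n,onz(K,T,(u,v),z).round(1))
G=np.array([442,1,165]); rr=pose(50,18); togo(G+rr.apply([0,0,19]),rr)
```

```text
top end (array([444.34801111,   2.17069279, 194.15850561]), np.float64(3.7973888650271603))
[430.  -18.7 173. ]
[442.   -4.6 160.5]
[450.    4.7 152.1]
panelL [471.  217.8  96. ]
panelR [499.7 130.3  96. ]
cabL [527.2 246.7 102. ]
cabR [554.6 167.8 102. ]
tcp [363.9 -91.6 203.6] shift/100 (tool) [0.01  0.005 1.461] turn/pi [-0.     0.001  0.001]
```

```bash
python3 -m crank '[[[0.01,0.02,0.25,0,0,0,1],[0,0,0.25,0,0,0,1],[0,0,0.25,0,0,0,1],[0,0,0.25,0,0,0,1],[0,0,0.25,0,0,0,1],[0,0,0.25,0,0,0,1],[0,0,0,0,0,0,1],[0,0,0,0,0,0,0],[0,0,0,0,0,0,0],[0,0,0,0,0,0,0]]]'
python3 -m crank '[[[0,0,0,0,0,0,0],[0,0,0,0,0,0,0],[0,0,0,0,0,0,0],[0,0,0,0,0,0,0],[0,0,0,0,0,0,0],[0,0,0,0,0,0,0],[0,0,0,0,0,0,0],[0,0,0,0,0,0,0],[0,0,0,0,0,0,0],[0,0,0,0,0,0,0]]]'
python3 - <<'E'
from h import *
i,K,T=cam("wrist"); j,_,_=cam("scene"); cv2.imwrite("pics/g.png",np.vstack([cv2.resize(i,(480,300)),cv2.resize(j[140:280,250:474],(480,300))])[:,:,::-1])
r=pose(50,18); togo(tool()[0]+[0,0,100],r)
E
```

```text
t: 4.35
tcp_pos: [452.9, 10.4, 158.6]
eef_rot: [-0.248, 0.734, 0.342, 0.532]
contact_force: [0.3, 0.6, -0.1]
grip_width: 44.2
grip_force: 0.0
t: 5.35
tcp_pos: [452.8, 11.2, 158.4]
eef_rot: [-0.248, 0.734, 0.343, 0.532]
contact_force: [-0.2, -0.6, 2.9]
grip_width: 18.8
grip_force: 58.5
tcp [452.8  11.2 158.4] shift/100 (tool) [ 0.95   0.    -0.311] turn/pi [-0.     0.001  0.   ]
```

View pics/g.png

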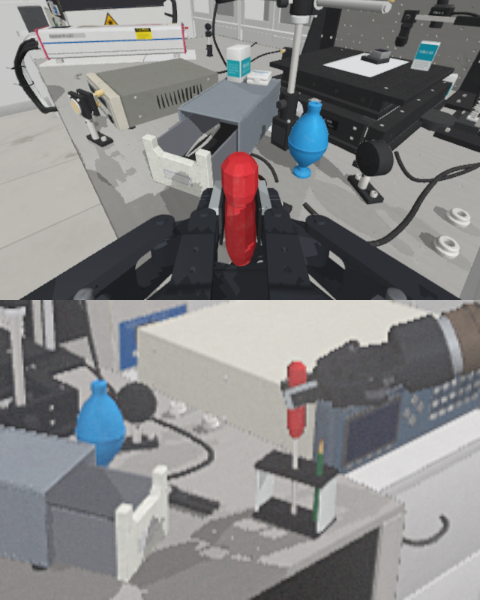

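```bash
python3 -m crank '[[[0.124,0,-0.04,0,0,0,0],[0.124,0,-0.04,0,0,0,0],[0.124,0,-0.04,0,0,0,0],[0.124,0,-0.04,0,0,0,0],[0.124,0,-0.04,0,0,0,0],[0.124,0,-0.04,0,0,0,0],[0.124,0,-0.04,0,0,0,0],[0.124,0,-0.04,0,0,0,0],[0.124,0,-0.04,0,0,0,0],[0.124,0,-0.04,0,0,0,0]]]'
python3 - <<'E'
from h import *
i,K,T=cam("wrist"); j,_,_=cam("scene"); cv2.imwrite("pics/l.png",np.vstack([cv2.resize(i,(480,300)),cv2.resize(j[100:280,250:538],(480,300))])[:,:,::-1])
p,r=tool(); togo(p,pose(50,90)); print(np.round(sensors.read_state()['q'],2))
E
```

```text
t: 6.45
tcp_pos: [452.5, 12.0, 288.0]
eef_rot: [-0.249, 0.734, 0.342, 0.531]
contact_force: [0.2, 0.4, -1.6]
grip_width: 18.5
grip_force: 58.5
tcp [453.3  11.6 289.1] shift/100 (tool) [0. 0. 0.] turn/pi [ 0.    -0.399  0.001]
[-0.66  0.06 -0.65  0.76  1.25  1.68]
```

View pics/l.png

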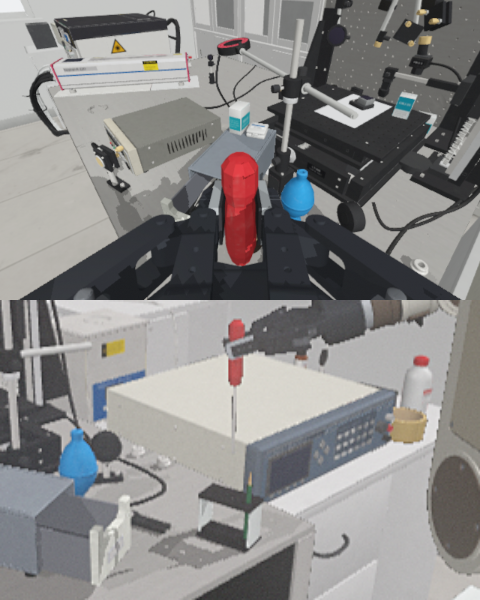

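```bash
python3 -m crank '[[[0,0,0,0,-0.04,0,0],[0,0,0,0,-0.04,0,0],[0,0,0,0,-0.04,0,0],[0,0,0,0,-0.04,0,0],[0,0,0,0,-0.04,0,0],[0,0,0,0,-0.04,0,0],[0,0,0,0,-0.04,0,0],[0,0,0,0,-0.04,0,0],[0,0,0,0,-0.04,0,0],[0,0,0,0,-0.04,0,0]]]' | head -3
python3 -m crank '[[[0,0,0,0,0,-0.043,0],[0,0,0,0,0,-0.043,0],[0,0,0,0,0,-0.043,0],[0,0,0,0,0,-0.043,0],[0,0,0,0,0,-0.043,0],[0,0,0,0,0,-0.043,0],[0,0,0,0,0,-0.043,0],[0,0,0,0,0,-0.043,0],[0,0,0,0,0,-0.043,0],[0,0,0,0,0,-0.043,0]]]' | head -3
python3 -m crank '[[[0,0,0,0,0,-0.043,0],[0,0,0,0,0,-0.043,0],[0,0,0,0,0,-0.043,0],[0,0,0,0,0,-0.043,0],[0,0,0,0,0,-0.043,0],[0,0,0,0,0,-0.043,0],[0,0,0,0,0,-0.043,0],[0,0,0,0,0,-0.043,0],[0,0,0,0,0,-0.043,0],[0,0,0,0,0,-0.043,0]]]'
python3 - <<'E'
from h import *
p,r=tool(); print(np.round(sensors.read_state()['q'],2))
ca=np.array([557,221]); a=np.radians(24.5); f=np.array([np.cos(a),np.sin(a)])
G=np.r_[ca-238*f,150]; rr=pose(204.5,90); togo(G+rr.apply([0,0,19]),rr)
j,K,T=cam("top"); cv2.imwrite("pics/t3.png",cv2.resize(j[110:260,220:400],None,fx=4,fy=4,interpolation=2)[:,:,::-1])
E
```

```text
t: 7.55
tcp_pos: [453.0, 11.6, 288.1]
eef_rot: [0.002, 0.906, 0.423, -0.004]
t: 8.55
tcp_pos: [452.6, 11.6, 286.9]
eef_rot: [-0.002, 0.44, 0.898, -0.002]
t: 9.55
tcp_pos: [452.6, 11.6, 286.9]
eef_rot: [-0.003, -0.218, 0.976, -0.001]
contact_force: [-0.2, -0.3, -0.7]
grip_width: 18.4
grip_force: 58.6
[ 0.03  0.13  0.01  1.46 -0.   -0.41]
tcp [452.6  11.6 286.9] shift/100 (tool) [0.535 1.48  1.561] turn/pi [-0.    -0.002  0.004]
```

```bash
python3 -m crank '[[[0.107,0.296,0.1,0,0,0,0],[0.107,0.296,0.1,0,0,0,0],[0.107,0.296,0.1,0,0,0,0],[0.107,0.296,0.1,0,0,0,0],[0.107,0.296,0.1,0,0,0,0],[0,0,0.15,0,0,0,0],[0,0,0.15,0,0,0,0],[0,0,0.15,0,0,0,0],[0,0,0.15,0,0,0,0],[0,0,0.15,0,0,0,0]]]'
python3 - <<'E'
from h import *
i,K,T=cam("wrist"); j,_,_=cam("top")
a=cv2.resize(j[110:260,220:400],(640,533),interpolation=2); cv2.imwrite("pics/w4.png",i[:,:,::-1]); cv2.imwrite("pics/both4.png",np.vstack([i[:250,:],cv2.resize(j[130:240,200:400],(640,350),interpolation=2)])[:,:,::-1])
p,r=tool(); np.savez("w4.npz",K=K,T=T)
E
```

```text
t: 10.6
tcp_pos: [341.4, 122.9, 162.0]
eef_rot: [-0.002, -0.214, 0.977, -0.001]
contact_force: [-0.6, 0.2, -1.4]
grip_width: 18.6
grip_force: 58.8
```

View pics/both4.png

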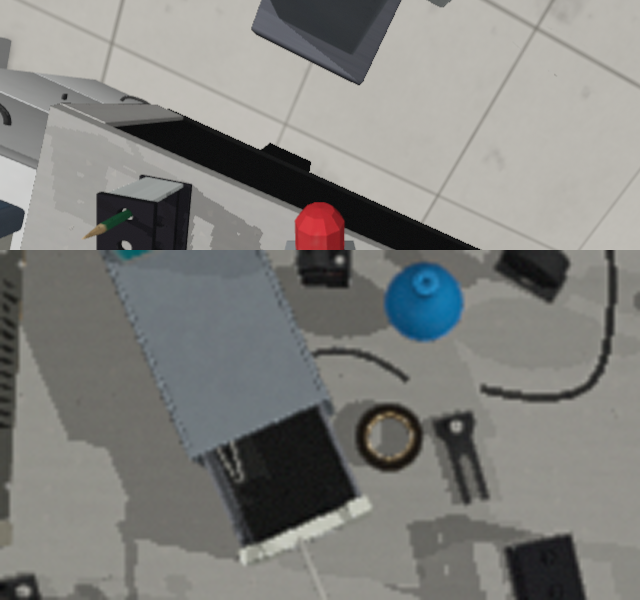

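Run:
```python
from h import *
j,K,T=cam("top"); p,r=tool()
g=p-r.apply([0,0,19]); t=r.apply([-.951,0,.309]); tip=g+152*t
print("grasp",g.round(1),"tip pred",tip.round(1),"dir",t.round(3),"px",proj(K,T,tip).round(1),proj(K,T,g+80*t).round(1))
print("tip seen @z",onz(K,T,(293.6,221.2),tip[2]).round(1))
f=lambda u,v,z:onz(K,T,(200+u/3.2-.3,130+(v-250)/3.182-.3),z)
L,Rr=f(241,563,96),f(371,508,96); m=(L+Rr)/2; d=Rr-L; print("panel front",L.round(1),Rr.round(1),np.linalg.norm(d).round(1),"mid",m.round(1),"yaw",np.degrees(np.arctan2(d[0],-d[1])).round(1))
L,Rr=f(191,460,102),f(333,402,102); m2=(L+Rr)/2; d=Rr-L; print("cab front",L.round(1),Rr.round(1),np.linalg.norm(d).round(1),"mid",m2.round(1),"yaw",np.degrees(np.arctan2(d[0],-d[1])).round(1)); v=m2-m; print("axis yaw",np.degrees(np.arctan2(v[1],v[0])),np.linalg.norm(v[:2]))
# blade pixels in top, brightness
s=j[205:240,285:310].astype(int).sum(2)//3; print(s[8:35:2])
```

```text
grasp [340.9 122.7 181.2] tip pred [471.8 183.2 133.3] dir [ 0.862  0.398 -0.315] px [294.8 222.2] [306.  250.4]
tip seen @z [474.1 186.  133.3]
panel front [457.6 233.1  96. ] [501.4 136.9  96. ] 105.7 mid [479.5 185.   96. ] yaw 24.5
cab front [533.9 272.8 102. ] [580.7 167.5 102. ] 115.2 mid [557.3 220.2 102. ] yaw 24.0
axis yaw 24.33606812147184 85.43414178511408
[[ 22  21  22  20  22  23  20  18  21  20  23  17  16  29  70  78 112 180
  187 190 189 154 143 144 154]
 [ 20  21  24  19  20  21  18  19  15  31  70 104 172 185 190 193 192 190
  189 192 193 190 159 130 127]
 [ 20  20  18  14  32  72  79 113 182 189 194 192 192 193 193 192 189 187
  166 136 127 117 129 134 135]
 [ 31  72 107 172 188 196 195 192 188 189 193 192 194 193 171 167 142 140
  138 138 136 135 135 135 136]
 [187 192 195 197 194 192 191 176 151 156 138 144 110 124 133 135 135 137
  136 136 135 135 135 135 135]
 [179 183 184 185 188 168 167 138 128 149 148 136 134 134 135 134 134 135
  134 134 134 134 134 134 135]
 [161 132 131 128 133 132 134 136 134 140 155 147 138 137 136 135 135 134
  134 134 134 135 136 135 134]
 [141 142 136 134 135 136 136 137 136 135 141 153 139 135 136 137 136 137
  138 137 136 136 137 137 138]
 [145 143 142 137 135 136 135 136 135 133 122 144 155 140 135 135 135 135
  134 134 135 135 135 135 136]
 [144 144 144 145 146 147 145 145 145 144 144 138 154 161 130 132 134 133
  134 135 134 134 136 136 134]
 [146 145 145 144 145 144 146 146 145 146 147 146 142 157 155 148 147 147
  146 146 145 145 147 146 145]
 [144 144 145 143 144 144 146 146 146 145 144 144 139 139 159 155 145 145
  145 147 147 146 146 146 145]
 [144 144 144 144 144 144 145 146 147 147 145 144 143 141 146 161 150 145
  145 146 147 146 146 146 145]
 [144 143 143 143 144 144 143 143 142 144 144 144 145 144 136 150 160 144
  144 144 144 144 145 145 145]]
```

```bash
python3 -m crank '[[[0,-0.02,0.085,0,0,0,0],[0,0,0.085,0,0,0,0],[-0.176,0,0.057,0,0,0,0],[-0.176,0,0.057,0,0,0,0],[-0.176,0,0.057,0,0,0,0],[-0.176,0,0.057,0,0,0,0],[-0.176,0,0.057,0,0,0,0],[-0.176,0,0.057,0,0,0,0],[-0.176,0,0.057,0,0,0,0],[0,0,0,0,0,0,0]]]'
python3 - <<'E'
from h import *
i,K,T=cam("top"); j,_,_=cam("scene"); cv2.imwrite("pics/p5.png",np.vstack([cv2.resize(i[150:240,240:384],(480,300),interpolation=2),cv2.resize(j[170:290,220:412],(480,300),interpolation=2)])[:,:,::-1])
p,r=tool(); g=p-r.apply([0,0,19]); t=r.apply([-.951,0,.309]); tip=g+152*t
a=np.radians(24.4); 
for P in (g,tip): d=P[:2]-[557.2,220.5]; print("s",d@[np.cos(a),np.sin(a)],"y",d@[-np.sin(a),np.cos(a)],"z",P[2])
E
```

```text
t: 11.75
tcp_pos: [456.3, 173.8, 105.4]
eef_rot: [-0.001, -0.215, 0.977, -0.001]
contact_force: [-0.5, -0.3, -0.3]
grip_width: 18.6
grip_force: 58.8
s -113.47255137734831 y -0.8149255235234705 z 124.80465803442917
s 30.891623369493356 y 0.316012563279644 z 77.27593243919372
```

View pics/p5.png

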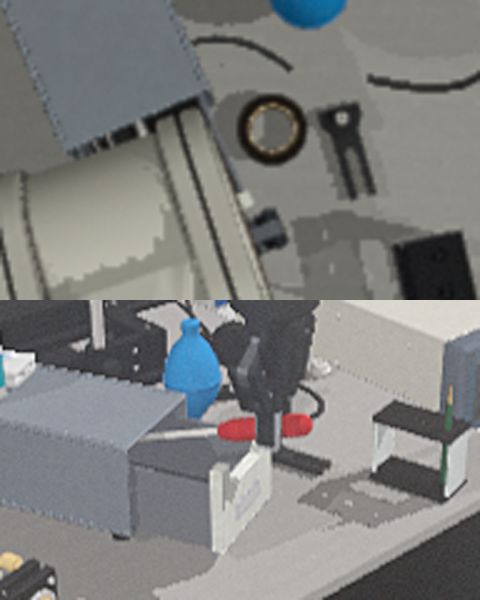

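```bash
python3 -m crank '[[[-0.176,0,0.057,0,0,0,0],[-0.176,0,0.057,0,0,0,0],[-0.178,0,0.057,0,0,0,0],[0,0,0.07,0,0,0,0],[0,0,0.07,0,0,0,0],[0,0,0.06,0,0,0,0],[0,0,0,0,0,0,0],[0,0,0,0,0,0,0],[0,0,0,0,0,0,0],[0,0,0,0,0,0,0]]]'
cat >> h.py <<'E'
def where():
    p,r=tool(); g=p-r.apply([0,0,19]); t=r.apply([-.951,0,.309]); a=np.radians(24.4)
    for n,P in (("grasp",g),("tip",g+152*t),("end",g-35*t)): d=P[:2]-[557.2,220.5]; print(n,"s %.1f y %.1f z %.1f"%(d@[np.cos(a),np.sin(a)],d@[-np.sin(a),np.cos(a)],P[2]))
    s=sensors.read_state(); print(np.round(s["contact_force"],1),np.round(s["torque"],2),s["t"])
E
python3 -c "
from h import *
where()"
```

```text
t: 12.85
tcp_pos: [502.9, 195.4, 69.6]
eef_rot: [-0.001, -0.215, 0.977, -0.001]
contact_force: [0.4, -1.2, 0.1]
grip_width: 18.5
grip_force: 58.8
grasp s -59.8 y -0.4 z 88.6
tip s 84.7 y 0.8 z 41.5
end s -93.1 y -0.7 z 99.5
[ 0.4 -1.2  0.1] [-0.01  0.01  0.02] 12.85
```

```bash
python3 -m crank '[[[-0.107,0,0.035,0,0,0,0],[-0.107,0,0.035,0,0,0,0],[-0.107,0,0.035,0,0,0,0],[0,0,0,0,0,0,0],[0,0,0.04,0,-0.0065,0,0],[0,0,0.04,0,-0.0065,0,0],[0,0,0.04,0,-0.0065,0,0],[0,0,0.04,0,-0.0065,0,0],[0,0,0,0,0,0,0],[0,0,0,0,0,0,0]]]'
python3 -c "
from h import *
where()"
```

```text
t: 13.85
tcp_pos: [532.1, 209.0, 42.5]
eef_rot: [0.038, -0.215, 0.976, 0.008]
contact_force: [-0.0, 0.3, -1.1]
grip_width: 17.9
grip_force: 58.8
grasp s -29.2 y -0.1 z 61.5
tip s 118.6 y 1.1 z 26.0
end s -63.2 y -0.4 z 69.6
[-0.   0.3 -1.1] [-0.08  0.14  0.05] 13.85
```

```bash
python3 -m crank '[[[0,0,0,0,0,0,0.2],[0,0,0,0,0,0,0.3],[0,0,0,0,0,0,0.45],[0,0,0,0,0,0,0.45],[0,0,0,0,0,0,0.45],[0,0,-0.15,0,0,0,0.45],[0,0,-0.25,0,0,0,0.45],[0,0,-0.3,0,0,0,0.45],[0,0,-0.3,0,0,0,0.45],[0,0,-0.3,0,0,0,0.45]]]'
python3 -m crank '[[[0.4,0,-0.2,0,0,0,0.45],[0.4,0,-0.2,0,0,0,0.45],[0.4,0,0,0,0,0,0.45],[0.4,0,0,0,0,0,0.45],[0.4,0,0,0,0,0,0],[0,0,0,0,0,0,0],[0,0,0,0,0,0,0],[0,0,0,0,0,0,0],[0,0,0,0,0,0,0],[0,0,0,0,0,0,0]]]'
python3 - <<'E'
from h import *
where()
i,K,T=cam("top"); j,Ks,Ts=cam("scene"); w,Kw,Tw=cam("wrist")
cv2.imwrite("pics/t6.png",i[:,:,::-1]); cv2.imwrite("pics/s6.png",j[:,:,::-1]); cv2.imwrite("pics/w6.png",w[:,:,::-1])
a=np.radians(24.4); f=np.array([np.cos(a),np.sin(a)]); n=np.array([-f[1],f[0]])
for nm,im,k,t in (("top",i,K,T),("wr",w,Kw,Tw),("sc",j,Ks,Ts)):
    m=red(im); q,l,st,ce=cv2.connectedComponentsWithStats(m)
    for c in range(1,q):
        if st[c,4]<8: continue
        P=np.array([onz(k,t,(u,v),29)[:2] for v,u in np.argwhere(l==c)])-[557.2,220.5]
        if abs((P@f).mean())<150: print(nm,st[c],"s",(P@f).min().round(),(P@f).max().round(),"y",(P@n).min().round(),(P@n).max().round())
E
```

```text
t: 14.85
tcp_pos: [522.5, 204.7, 173.4]
eef_rot: [0.039, -0.215, 0.976, 0.008]
contact_force: [1.2, 0.2, 0.5]
grip_width: 38.7
grip_force: 0.0
t: 15.85
tcp_pos: [339.9, 120.0, 196.2]
eef_rot: [0.039, -0.215, 0.976, 0.008]
contact_force: [0.4, -0.5, 0.2]
grip_width: -0.1
grip_force: 0.0
grasp s -240.9 y -1.8 z 215.2
tip s -93.1 y -0.6 z 179.8
end s -274.9 y -2.1 z 223.3
[ 0.4 -0.5  0.2] [-0.04  0.08  0.  ] 15.85
top [279 185  18  30 216] s -66.0 13.0 y -9.0 13.0
wr [314 331  13  24 273] s -32.0 5.0 y -9.0 6.0
wr [606 389   6   4  14] s 63.0 69.0 y 381.0 390.0
sc [127 354   3   3   8] s 66.0 71.0 y 403.0 408.0
```

```bash
python3 -m crank '[[[0,0,0,0,-0.04,0,0],[0,0,0,0,-0.04,0,0],[0,0,0,0,-0.04,0,0],[0,0,0,0,0,0,0],[0,0,0,0,0,0,0],[0,0,0,0,0,0,0],[0,0,0,0,0,0,0],[0,0,0,0,0,0,0],[0,0,0,0,0,0,0],[0,0,0,0,0,0,0]]]'
cat >> h.py <<'E'
def cabgo(s,y,z):
    a=np.radians(24.4); f=np.array([np.cos(a),np.sin(a)]); n=np.array([-f[1],f[0]]); p,r=tool(); d=p[:2]-[557.2,220.5]; print("tcp s %.1f y %.1f z %.1f"%(d@f,d@n,p[2]))
    togo(np.r_[np.array([557.2,220.5])+s*f+y*n,z],r)
E
python3 -c "
from h import *
cabgo(-150,0,140); cabgo(-150,0,48)
p,r=tool(); a=np.radians(24.4); print('fwd',r.inv().apply([np.cos(a),np.sin(a),0]).round(3),'down',r.inv().apply([0,0,-1]).round(3))"
```

```text
t: 17.0
tcp_pos: [339.3, 119.7, 196.2]
eef_rot: [0.221, -0.21, 0.951, 0.048]
contact_force: [1.3, -0.8, -0.5]
grip_width: -0.1
grip_force: 0.0
tcp s -240.1 y -1.8 z 196.2
tcp [339.3 119.7 196.2] shift/100 (tool) [-0.562  0.011  0.901] turn/pi [0. 0. 0.]
tcp s -240.1 y -1.8 z 196.2
tcp [339.3 119.7 196.2] shift/100 (tool) [-0.157  0.011  1.727] turn/pi [0. 0. 0.]
fwd [-0.898 -0.009  0.44 ] down [0.44  0.001 0.898]
```

```bash
python3 -m crank '[[[-0.094,0.002,0.15,0,0,0,0],[-0.094,0.002,0.15,0,0,0,0],[-0.094,0.002,0.15,0,0,0,0],[-0.094,0.002,0.15,0,0,0,0],[-0.094,0.002,0.15,0,0,0,0],[-0.094,0.002,0.15,0,0,0,0],[0.1,0,0.207,0,0,0,0],[0.1,0,0.207,0,0,0,0],[0.1,0,0.207,0,0,0,0],[0.1,0,0.207,0,0,0,0]]]'
python3 -m crank '[[[-0.09,0,0.044,0,0,0,0],[-0.09,0,0.044,0,0,0,0],[-0.09,0,0.044,0,0,0,0],[-0.09,0,0.044,0,0,0,0],[-0.045,0,0.022,0,0,0,0],[-0.045,0,0.022,0,0,0,0],[-0.045,0,0.022,0,0,0,0],[-0.045,0,0.022,0,0,0,0],[0,0,0,0,0,0,0],[0,0,0,0,0,0,0]]]'
python3 -c "
from h import *
cabgo(-90,0,48)"
```

```text
t: 18.0
tcp_pos: [421.3, 158.9, 47.6]
eef_rot: [0.221, -0.21, 0.951, 0.048]
contact_force: [-0.1, 0.0, -0.0]
grip_width: -0.2
grip_force: 0.0
t: 19.0
tcp_pos: [475.7, 184.1, 48.4]
eef_rot: [0.221, -0.21, 0.951, 0.048]
contact_force: [-0.4, 0.0, 0.2]
grip_width: -0.1
grip_force: 0.0
tcp s -89.3 y 0.5 z 48.4
tcp [475.7 184.1  48.4] shift/100 (tool) [ 0.008 -0.005  0.   ] turn/pi [0. 0. 0.]
```

Now push at about 60 mm/s.

```bash
python3 -m crank '[[[-0.045,0,0.022,0,0,0,0],[-0.045,0,0.022,0,0,0,0],[-0.045,0,0.022,0,0,0,0],[-0.054,0,0.026,0,0,0,0],[-0.054,0,0.026,0,0,0,0],[-0.054,0,0.026,0,0,0,0],[-0.054,0,0.026,0,0,0,0],[-0.054,0,0.026,0,0,0,0],[-0.054,0,0.026,0,0,0,0],[-0.054,0,0.026,0,0,0,0]]]'
python3 -c "
from h import *
cabgo(-90,0,48)"
```

```text
t: 20.0
tcp_pos: [527.2, 208.2, 48.3]
eef_rot: [0.22, -0.21, 0.951, 0.048]
contact_force: [-3.9, 0.2, -2.3]
grip_width: 0.3
grip_force: 1.7
tcp s -32.4 y 1.2 z 48.3
tcp [527.2 208.2  48.3] shift/100 (tool) [ 0.518 -0.007 -0.251] turn/pi [0. 0. 0.]
```

```bash
python3 -m crank '[[[-0.045,0,0.022,0,0,0,0],[-0.045,0,0.022,0,0,0,0],[-0.045,0,0.022,0,0,0,0],[-0.036,0,0.0175,0,0,0,0],[-0.036,0,0.0175,0,0,0,0],[-0.018,0,0.009,0,0,0,0],[0,0,0,0,0,0,0],[0,0,0,0,0,0,0],[0,0,0,0,0,0,0],[0,0,0,0,0,0,0]]]'
python3 -c "
from h import *
cabgo(-90,0,48)"
```

```text
t: 21.0
tcp_pos: [541.3, 214.5, 44.9]
eef_rot: [0.213, -0.21, 0.953, 0.046]
contact_force: [-30.6, -13.1, 19.4]
grip_width: -0.2
grip_force: 16.3
tcp s -16.9 y 1.1 z 44.9
tcp [541.3 214.5  44.9] shift/100 (tool) [ 0.648 -0.005 -0.339] turn/pi [0. 0. 0.]
```

```bash
python3 -m crank '[[[0.036,0,-0.0175,0,0,0,0],[0.09,0,-0.044,0,0,0,0],[0.18,0,-0.088,0,0,0,0],[0.18,0,-0.088,0,0,0,0],[0.18,0,-0.088,0,0,0,0],[-0.1,0,-0.3,0,0,0,0],[-0.1,0,-0.3,0,0,0,0],[-0.1,0,-0.3,0,0,0,0],[0.3,0,-0.2,0,0,0,0],[0.3,0,-0.2,0,0,0,0]]]'
python3 - <<'E'
from h import *
i,K,T=cam("top"); j,_,_=cam("scene"); w,_,_=cam("wrist")
cv2.imwrite("pics/end.png",np.vstack([cv2.resize(i[130:260,215:400],(740,340),interpolation=2),cv2.resize(j[165:275,190:430],(740,260),interpolation=2)])[:,:,::-1])
cabgo(0,0,0)
E
```

```text
t: 22.0
tcp_pos: [409.8, 152.9, 156.7]
eef_rot: [0.226, -0.21, 0.95, 0.048]
contact_force: [-0.8, -0.9, 0.2]
grip_width: 0.0
grip_force: 0.0
tcp s -164.6 y -0.6 z 154.8
tcp [407.5 152.  154.8] shift/100 (tool) [-0.781 -0.003  2.12 ] turn/pi [0. 0. 0.]
```

View pics/end.png

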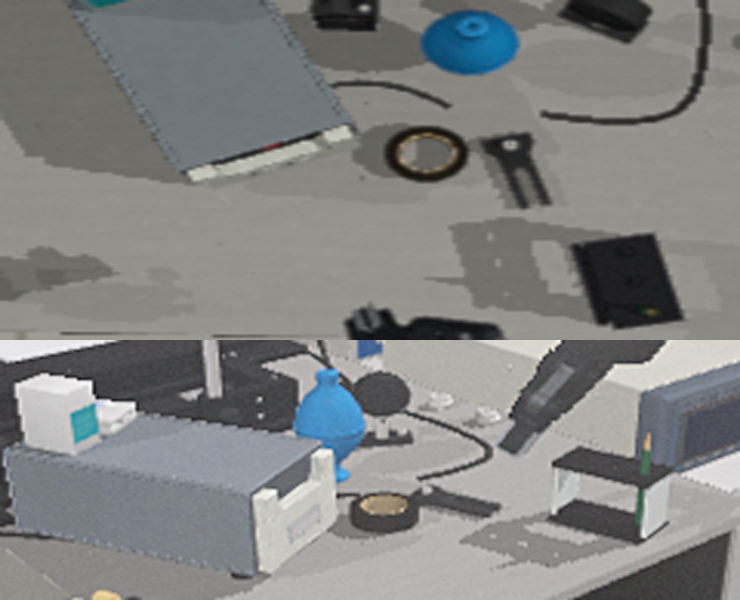

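Run:
```python
from h import *
i,K,T=cam("top"); a=np.radians(24.4); f=np.array([np.cos(a),np.sin(a)])
for u,v,z in ((190,181,96),(357,138,96),(185,170,96),(352,126,96),(183,168,102),(350,122,102)):
    P=onz(K,T,(215+u/4-.4,130+v/2.615-.4),z); print(((P[:2]-[557.2,220.5])@f).round(1),P.round(1))
m=red(i); 
for v,u in np.argwhere(m[150:215,250:320]): 
    P=onz(K,T,(u+250,v+150),35)[:2]-[557.2,220.5]; print("red s",(P@f).round(1),"y",(P@[-f[1],f[0]]).round(1))
# profile along cabinet axis across panel at y=+38,-38 (white panel vs grey)
g=cv2.cvtColor(i,cv2.COLOR_RGB2GRAY)
for y in (40,-42):
    out=[]
    for s in range(-24,14,2):
        P=np.r_[np.array([557.2,220.5])+s*f+y*np.array([-f[1],f[0]]),97]; u,v=proj(K,T,P); out.append((s,int(cv2.getRectSubPix(g,(1,1),(float(u),float(v)))[0,0])))
    print(y,out)
```

```text
-8.2 [527.1 267.   96. ]
-10.7 [569.6 167.3  96. ]
2.4 [537.2 270.4  96. ]
0.9 [580.7 170.7  96. ]
3.7 [538.4 270.7 102. ]
3.8 [583.6 171.6 102. ]
red s 11.9 y -3.8
red s 11.5 y 2.0
40 [(-24, 146), (-22, 142), (-20, 135), (-18, 130), (-16, 130), (-14, 130), (-12, 138), (-10, 169), (-8, 190), (-6, 195), (-4, 194), (-2, 188), (0, 174), (2, 137), (4, 112), (6, 120), (8, 121), (10, 121), (12, 120)]
-42 [(-24, 136), (-22, 135), (-20, 133), (-18, 130), (-16, 129), (-14, 129), (-12, 131), (-10, 141), (-8, 183), (-6, 193), (-4, 194), (-2, 191), (0, 182), (2, 151), (4, 115), (6, 117), (8, 120), (10, 120), (12, 119)]
```

```bash
python3 -c "
from plant import arm
print(arm.finish_job())"
```

```text
the job is handed in; nothing more can be done
None
```

The driver is out of the rack and lying flat in the drawer. The drawer is pushed shut: the panel went in until it stopped hard at 33 N, and the top view puts its back flush with the cabinet front, to about 2 mm. The rack still stands where it was, and the job was handed in after about 22 s.

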